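# Dry-fit the power supply chassis

## Task

Dry-fit the five loose parts of the bench power supply in its open chassis, each on the mount made for it: the yellow ring transformer flat on the round rubber pad with the bolt through its hole, the large and the small blue capacitor upright in the large and the small ring clamp, the black heat sink fins up on the light blue thermal pad, covering it squarely, and the fan flat on the vent's finger guard, square with it. Set each part down without dropping it, and leave all five seated and let go.

Things in the scene. Friction and masses are not known exactly. Their poses are not given: they have to be found in the camera images.
- toroid_mid (a point): Toroidal transformer: yellow taped ring lying flat, mm: outer diameter 62, height 32, hole 24 across; about 0.4 kg. Point: its centre (in the hole), 16 above its underside; z is its axis, up. Starts, like the other parts, on the grey-green bench mat (3 thick) beside the chassis, in two rows about 140 apart, a red carton (30 high), a knob and a small rectifier (16 high) among them do not belong to the job.
- cap_large_mid (a point): Large capacitor: blue cylinder standing upright, mm: diameter 50, height 60, black top with two metal screw terminals that stand 5 higher; about 0.17 kg. Point: its centre, 30 above its underside; z up. Starts on the grey-green mat.
- cap_small_mid (a point): Small capacitor: blue cylinder standing upright, mm: diameter 35, height 50, plain aluminium top; about 0.065 kg. Point: its centre, 25 above its underside; z up. Starts on the grey-green mat.
- heatsink_mid (a point): Black heat sink, mm: 60 long (its x, the way its seven fins run), 40 wide (y), 30 high (z), fins up; about 0.09 kg. Point: its centre, 15 above its underside. Starts fins up on the grey-green mat. Can be gripped across the 40 width on its two outermost fins.
- fan_mid (a point): Square black cooling fan with light grey blades lying flat, mm: 50 by 50 (x and y along its sides), 20 high; about 0.045 kg. Point: its centre, 10 above its underside. Starts on the grey-green mat; which of its sides points where does not matter.
- pad_toroid_seat (a point): Fixed. Point: middle of the seat, where the middle of the part's underside rests; z up. Round black rubber pad for the ring transformer, mm: diameter 72, with a plain upright steel bolt in its middle, 6 thick (a nut 12 across at its lowest 1.5), its top 38 above the seat. Seat: the pad's top, 12 above the table, 3 above the floor of the open aluminium chassis tray.
- clamp_large_seat (a point): Fixed. Point: middle of the seat, where the middle of the part's underside rests; z up. The larger of two open steel ring clamps, for the large capacitor, mm: inner diameter 62, wall 2.5, rim 12 above the seat; three low feet, and two screw ears (not above the rim) that reach 12 out on its +x side. Seat: tan disc inside the ring, 11 above the table. Mounts stand in two rows about 140 apart.
- clamp_small_seat (a point): Fixed. Point: middle of the seat, where the middle of the part's underside rests; z up. The smaller of two open steel ring clamps, for the small capacitor, mm: inner diameter 47, wall 2.5, rim 12 above the seat; same feet and ears. Seat: tan disc inside the ring, 11 above the table. The chassis tray is 310 by 395, its rim 24 above the table; it stands on the robot's left or right.
- board_sink_seat (a point): Fixed. Point: middle of the seat, where the middle of the part's underside rests; z up. Light blue thermal pad for the heat sink, mm: 62 (x) by 42 (y), on a metal module on a green board 92 by 64. The sink's long side goes along x, either way round. Seat: the pad's top, 21 above the table; the board is 8 lower, a green terminal block at its +x edge as high as the seat.
- guard_fan_seat (a point): Fixed. Point: middle of the seat, where the middle of the part's underside rests; z up. Vent with square finger guard for the fan, mm: dark plate 58 by 58 (x, y along its sides), steel wire rings, a diagonal cross, four orange corner grommets. Seat: its top, 13 above the table. A small green rectifier board (26 high) elsewhere in the chassis is not part of the job.

How it is judged:
At the end, for the whole second after the job is handed in: All five rest on their own mounts, upright within 0.1 rad and at most 4 mm above the seat: transformer, heat sink and fan centred within 10 mm, capacitors within 8 mm; heat sink's long side along the pad's, fan's sides along the guard's, within 0.2 rad (horizontal distance between toroid_mid and pad_toroid_seat below 0.01 m and z of toroid_mid in the frame of pad_toroid_seat below 0.02 m and angle between each of toroid_mid, cap_large_mid, cap_small_mid, heatsink_mid, fan_mid's own z axis and vertical below 0.1 rad and linear speed of each of toroid, cap_large, cap_small, heatsink, fan below 0.02 m/s and horizontal distance between cap_large_mid and clamp_large_seat below 0.008 m and z of cap_large_mid in the frame of clamp_large_seat below 0.034 m and horizontal distance between cap_small_mid and clamp_small_seat below 0.008 m and z of cap_small_mid in the frame of clamp_small_seat below 0.029 m and horizontal distance between heatsink_mid and board_sink_seat below 0.01 m and z of heatsink_mid in the frame of board_sink_seat below 0.019 m and angle between the x axis of heatsink_mid and the x axis of board_sink_seat, either way round below 0.2 rad and horizontal distance between fan_mid and guard_fan_seat below 0.01 m and z of fan_mid in the frame of guard_fan_seat below 0.014 m and (angle between the x axis of fan_mid and the x axis of guard_fan_seat, either way round below 0.2 rad or angle between the x axis of fan_mid and the y axis of guard_fan_seat, either way round below 0.2 rad)); the robot touches nothing.
It fails at once if a part is dropped or knocked: it moves faster than 0.65 m/s while no finger touches it ((contact force between the fingers and toroid below 0.05 N and linear speed of toroid above 0.65 m/s) or (contact force between the fingers and cap_large below 0.05 N and linear speed of cap_large above 0.65 m/s) or (contact force between the fingers and cap_small below 0.05 N and linear speed of cap_small above 0.65 m/s) or (contact force between the fingers and heatsink below 0.05 N and linear speed of heatsink above 0.65 m/s) or (contact force between the fingers and fan below 0.05 N and linear speed of fan above 0.65 m/s)).
It also fails if it takes over 125 s, if anything falls off the work surface, if the arm or the gripper's body presses on something with over 40 N, if the wrist force passes 120 N, or if a joint passes its speed limit or range.

## Robot

A 6-joint arm with a two-finger parallel gripper is mounted at the origin on the work surface. World frame = base frame: x ahead of the robot, y to its left, z up, the work surface at z = 0. Lengths are in m, angles in rad, forces in N, time in s.
With the tool pointing down it reaches from about 0.3 to 0.875 m from the base axis. Payload 6.4 kg.
Tool frame: the origin (TCP) lies midway between the tips of the shut fingers; the grasp point (between the pads) lies 19 mm behind it; z points along the fingers, y is the line along which they close (so a half turn about z gives the same grasp; the last joint's range is limited). The gripper opens to 85 mm and grips with 20 to 120 N. Pads are 22 mm wide; open, the fingers measure 114 mm over their backs; the gripper's body (76 mm by 85 mm) begins 54 mm behind the grasp point. The pads swing forward as they close: fully open they stand 13 mm farther back than shut.
Start: joints at [1.007, 0.181, 1.607, -0, 1.354, -0.206], TCP at [0.201, 0.539, 0.231] pointing down, gripper open.
Joint ranges: [-2.99, 2.99], [-0.89, 2.07], [0.3, 2.58], [-1.14, 4.28], [0, 2.63], [-3.12, 3.12]. Speed limits (rad/s): [2.57, 2.57, 3.01, 3.14, 3.14, 3.14].

## Interface

Orientations are given as a unit quaternion [w, x, y, z].
In Python, from bench import ctrl gives the robot as it stands. The module is installed in compiled form; this text tells all that it offers.
- The arm moves only by the tool move_arm, never from a script. Its argument "plan" is one flat list of numbers, 6 for each row, row after row: the shift along the world's x, y, z in units of 50 mm (1.0 is 50 mm), then the turn, a rotation vector about the world's x, y, z in rad. A call has 1 to 10 rows; each row is the pose to reach, as a shift and turn from the pose commanded when the call began; what a row does not reach only later rows make up. A row lasts 1/8 s, in which the tool goes at most 62.5 mm and 10.7 degrees, less where a joint would pass 70% of its speed; a pose out of reach is approached as far as the arm can. A call with a gripper value outside its range is refused whole. "grip" is the finger opening in mm, from 0 to 85.4, set as the call begins (left out, the last holds). The fingers move at their own pace and stop on an object; the grip force is fixed at half the most. Time passes only in rows, so rows that repeat a pose let the fingers close. It gives the time, the measured TCP pose, the force, the opening and the grip force at its end, in the units of the state.
- ctrl.get_obs(): the state, without advancing time (a new reading comes with each control period).
- ctrl.camera(name): name is "scene" or "top"; returns a dict with "pixels" (420x560x3 uint8, red, green, blue), "fx", "fy", "cx", "cy" (pixels), "origin" and "attitude" of the camera in the world. Camera axes: x right, y down, z forward; pixel columns grow to the right and rows downward; lengths in m; the calibration is good to about 2 mm. A picture is of the moment at which its call begins. There is no depth.
- ctrl.hand_in(): hands the job in; it is judged then, once.
The state is a dict: "time_s": time; "q": joint angles; "dq": joint speeds; "joint_efforts": joint torques, N m; "eef_pos": TCP position; "eef_rot": TCP orientation; "wrist_force": force on the tool from outside, world axes, zero at the start; "torque": the same for the moment, N m; "opening": opening from 0.0 (shut) to 1.0 (fully open); "grasp_force": force on a finger pad.
Only numpy, scipy, OpenCV 4.12 (cv2) and the standard library are available. Lean on these libraries where they do the work, as an engineer would, in place of code of your own. Each camera call takes 0.05 s, during which the arm holds its last target. There are 200 camera calls.

## Working session

There is one attempt and no reset: what is moved stays moved. The work goes in short steps, Python scripts to look and compute and a tool call to move; the robot and the scene stay as the last step left them, time stands still between calls to the robot, and variables do not carry over. Pictures are saved under pics/ and viewed, at most 14 in all, crops included, and the job is handed in when it is done.

Besides the shell and the picture viewer there is one more tool, called after "Emit:" as name(argument=value, ...) on one line, values as JSON. move_arm: Moves the arm, as the interface text tells. Its arguments: {"type":"object","properties":{"plan":{"type":"array"},"grip":{"type":"number"}},"required":["plan"]}

```bash
mkdir -p pics; cat > h.py <<'E'
import numpy as np, cv2
from bench import ctrl
def snap(name,tag):
    c=ctrl.camera(name); cv2.imwrite(f"pics/{tag}.png",c["pixels"][:,:,::-1]); np.save(f"pics/{tag}.npy",c,allow_pickle=True); return c
E
python3 - <<'E'
from h import *
for n in("scene","top"):
    c=snap(n,n+"0"); print(n,{k:np.round(v,4).tolist() for k,v in c.items() if k!="pixels"})
o=ctrl.get_obs(); print(o)
E
```

```text
scene {'fx': 390.8859, 'fy': 390.8859, 'cx': 275.886, 'cy': 207.4213, 'origin': [1.3628, -0.0845, 0.6024], 'attitude': [-0.3531, 0.6455, 0.5885, -0.3352]}
top {'fx': 422.5734, 'fy': 422.5734, 'cx': 283.7801, 'cy': 213.9847, 'origin': [0.3193, -0.0124, 1.0039], 'attitude': [-0.0769, 0.7549, -0.6478, 0.0676]}
{'time_s': 0.1, 'q': array([ 1.00670175e+00,  1.81478821e-01,  1.60783512e+00, -7.38415500e-06,
        1.35377164e+00, -2.06299526e-01]), 'dq': array([-7.39171301e-05, -2.35899917e-03, -1.58812355e-03, -9.77730773e-04,
        5.53653131e-04,  9.97742818e-04]), 'joint_efforts': array([ 8.44434944e-04, -4.45877230e+01, -3.52238345e+01, -3.50293567e-04,
        4.19135540e-03,  1.85831630e-05]), 'eef_pos': array([0.20110916, 0.53820098, 0.23050266]), 'eef_rot': array([-2.77137754e-04,  1.77943966e-01,  9.84040339e-01, -6.93122855e-04]), 'wrist_force': array([ 0.48535775,  0.27889522, -0.42388035]), 'torque': array([-0.0345098 , -0.02887403, -0.01456158]), 'grasp_force': 0.0, 'opening': 1.002488796505618}
```

View pics/scene0.png

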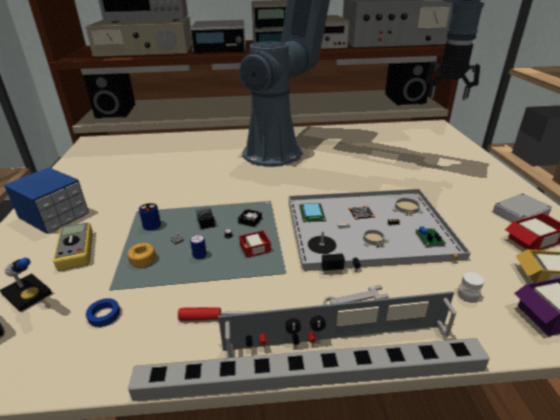

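View pics/top0.png

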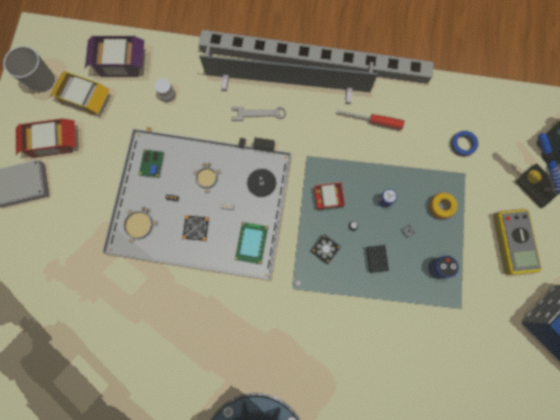

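The scene view shows the mat on the robot's right and the chassis on its left. In the top view (col,row):
- **Parts:** toroid (444,206), small cap (388,198), large cap (445,267), sink (377,259), fan (325,249).
- **Mounts:** toroid pad (262,183), small clamp (206,178), large clamp (138,225), board (251,243), guard (196,229).

Next I'll take magnified crops and write the ray code.

```bash
cat >> h.py <<'E'
from scipy.spatial.transform import Rotation as R
def load(tag): return np.load(f"pics/{tag}.npy",allow_pickle=True).item()
def ray(c,uv):
    q=c["attitude"]; r=R.from_quat([q[1],q[2],q[3],q[0]])
    d=r.apply([(uv[0]-c["cx"])/c["fx"],(uv[1]-c["cy"])/c["fy"],1]); return np.array(c["origin"]),d
def onz(c,uv,z):
    o,d=ray(c,uv); return o+d*(z-o[2])/d[2]
def tri(c1,u1,c2,u2):
    o1,d1=ray(c1,u1); o2,d2=ray(c2,u2)
    s=np.linalg.lstsq(np.c_[d1,-d2],o2-o1,rcond=None)[0]
    a,b=o1+d1*s[0],o2+d2*s[1]; return (a+b)/2,np.linalg.norm(a-b)
def px(c,p):
    q=c["attitude"]; v=R.from_quat([q[1],q[2],q[3],q[0]]).inv().apply(np.array(p)-c["origin"])
    return np.array([c["fx"]*v[0]/v[2]+c["cx"],c["fy"]*v[1]/v[2]+c["cy"]])
def crop(c,x0,y0,x1,y1,k,out):
    cv2.imwrite(out,cv2.resize(c["pixels"][y0:y1,x0:x1,::-1],None,fx=k,fy=k,interpolation=cv2.INTER_CUBIC))
E
python3 - <<'E'
from h import *
t=load("top0"); s=load("scene0")
crop(t,100,125,295,285,3.75,"pics/t_ch.png"); crop(t,290,150,475,310,3.75,"pics/t_mat.png")
print(onz(t,(444,206),.035),onz(t,(262,183),.012),onz(t,(138,225),.02))
ch=s["pixels"]; crop(s,115,180,465,280,2.28,"pics/s_all.png")
E
```

```text
[ 0.59523041 -0.35387892  0.035     ] [0.59177868 0.08065526 0.012     ] [0.44337333 0.35286589 0.02      ]
```

View pics/t_ch.png

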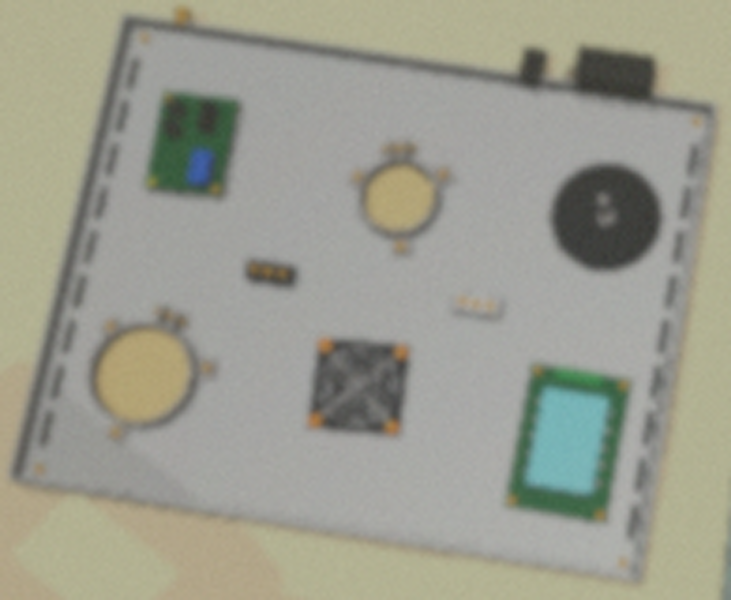

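View pics/t_mat.png

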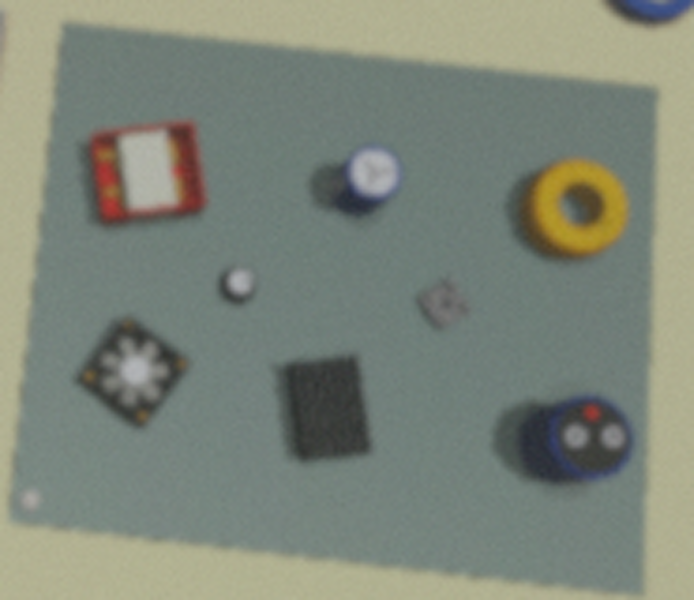

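View pics/s_all.png

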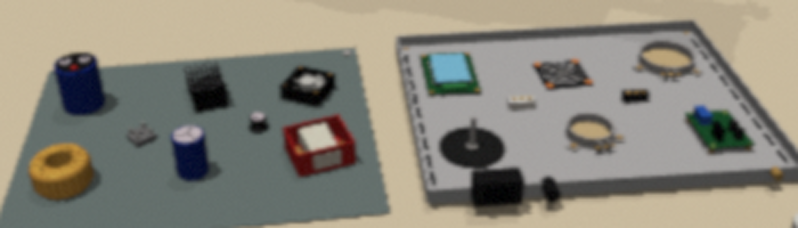

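The crops show every part and mount clearly. The fan lies turned by about 40°, and the sink's long side is nearly along the image column. Now I'll measure centroids from masks in both views and triangulate them.

```bash
cat >> h.py <<'E'
K=6
def blob(c,uv,r,f,close=0):
    x0,y0=int(uv[0]-r),int(uv[1]-r)
    im=cv2.resize(cv2.GaussianBlur(c["pixels"],(0,0),.6)[y0:y0+2*r,x0:x0+2*r],None,fx=K,fy=K,interpolation=cv2.INTER_CUBIC).astype(int)
    m=f(im[...,0],im[...,1],im[...,2]).astype(np.uint8)
    if close: m=cv2.morphologyEx(m,cv2.MORPH_CLOSE,np.ones((close*K,)*2,np.uint8))
    cs,_=cv2.findContours(m,cv2.RETR_EXTERNAL,cv2.CHAIN_APPROX_NONE)
    cn=max(cs,key=cv2.contourArea); h=cv2.convexHull(cn)
    toi=lambda p:np.array([x0+(p[0]+.5)/K-.5,y0+(p[1]+.5)/K-.5])
    M=cv2.moments(h); box=cv2.boxPoints(cv2.minAreaRect(h))
    return dict(c=toi((M["m10"]/M["m00"],M["m01"]/M["m00"])),area=M["m00"]/K/K,box=np.array([toi(b) for b in box]),hull=np.array([toi(p[0]) for p in h]))
yel=lambda r,g,b:(r>120)&(r-b>90)
tan=lambda r,g,b:(r-b>35)
dark=lambda r,g,b:(np.maximum(np.maximum(r,g),b)<85)
cyan=lambda r,g,b:(b-r>40)&(b>140)
bluecap=lambda r,g,b:((b-r>25)&(b-g>25))|(np.maximum(r,g)<55)
org=lambda r,g,b:(r-b>70)&(r>130)
E
cat > m.py <<'E'
from h import *
t=load("top0"); s=load("scene0")
items=dict(toroid=((444,206),24,(141,255),22,yel,0),capL=((445,267),24,(150,216),22,bluecap,3),capS=((388,198),20,(198,247),20,bluecap,3),
 sink=((377,259),22,(205,218),18,dark,2),fan=((325,249),24,(250,217),18,dark,5),
 pad=((262,183),26,(322,244),24,dark,5),board=((251,243),22,(312,210),18,cyan,0),clS=((206,178),20,(374,237),17,tan,0),clL=((138,225),24,(407,205),19,tan,0),
 guard=((196,229),21,(361,212),22,org,25))
ov=t["pixels"][:,:,::-1].copy(); ov2=s["pixels"][:,:,::-1].copy()
ov=cv2.resize(ov,None,fx=4,fy=4); ov2=cv2.resize(ov2,None,fx=4,fy=4)
for n,(a,ra,b,rb,f,cl) in items.items():
    A=blob(t,a,ra,f,cl); B=blob(s,b,rb,f,cl); p,e=tri(t,A["c"],s,B["c"])
    q=[onz(t,x,max(p[2],0))[:2] for x in A["box"]]; e1,e2=q[1]-q[0],q[2]-q[1]
    print(n,"top",A["c"].round(1),int(A["area"]),"sc",B["c"].round(1),int(B["area"]),"tri",p.round(4),"miss",round(e,4),"box",np.round([np.linalg.norm(e1),np.linalg.norm(e2)],3),"ang e1",round(np.degrees(np.arctan2(e1[1],e1[0])),1))
    for o,X in((ov,A),(ov2,B)): cv2.polylines(o,[np.int32(X["hull"]*4+1.5)],True,(0,0,255),1)
cv2.imwrite("pics/ov.png",np.vstack([ov[500:1240,400:1900][::2,::2],ov2[720:1120,400:1900][::2,::2]]))
E
python3 m.py
```

```text
toroid top [444.  204.7] 446 sc [140.2 251.1] 299 tri [ 0.6001 -0.3558  0.0293] miss 0.0 box [0.057 0.058] ang e1 -81.2
capL top [435.9 268.6] 181 sc [150.2 217.6] 439 tri [ 0.4479 -0.3561  0.0243] miss 0.011 box [0.029 0.041] ang e1 -64.3
capS top [383.6 203.4] 21 sc [198.9 249.3] 254 tri [ 0.586  -0.2187  0.0126] miss 0.003 box [0.01  0.017] ang e1 -28.3
sink top [376.3 258.7] 523 sc [205.9 219.2] 341 tri [ 0.4506 -0.2135  0.0123] miss 0.0017 box [0.049 0.061] ang e1 -73.6
fan top [324.9 249. ] 455 sc [250. 218.] 363 tri [ 0.4554 -0.0918  0.0105] miss 0.0008 box [0.053 0.051] ang e1 -27.9
pad top [261.4 182.6] 559 sc [323.7 253.7] 1077 tri [ 0.6003  0.0867 -0.0153] miss 0.0038 box [0.067 0.067] ang e1 -81.2
board top [250.8 242.1] 455 sc [311.8 209.1] 175 tri [0.4437 0.0826 0.0201] miss 0.0001 box [0.062 0.042] ang e1 -1.0
clS top [206.  177.2] 232 sc [373.6 236.6] 87 tri [0.5844 0.2173 0.0164] miss 0.0003 box [0.043 0.041] ang e1 -33.8
clL top [137.4 224.4] 464 sc [407.  204.9] 115 tri [0.445  0.3561 0.0162] miss 0.0004 box [0.059 0.057] ang e1 -43.1
guard top [195.5 228.5] 1750 sc [366.3 216.1] 49 tri [ 0.4605  0.2292 -0.0039] miss 0.0131 box [0.102 0.102] ang e1 -81.3
```

View pics/ov.png

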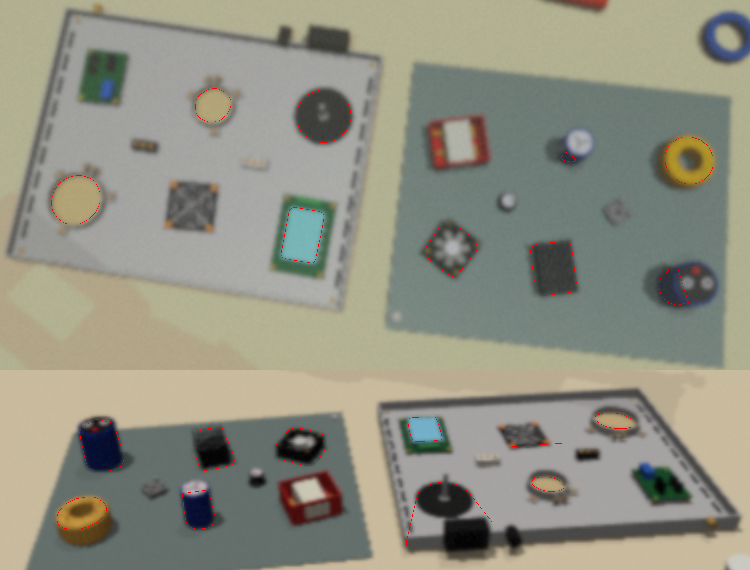

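The overlay shows good fits for the board pad, both tan discs, sink, fan, and the rubber pad in the top view. Bad fits are both caps in the top view, the toroid's lower half, the pad in the scene view, and the guard. I'll refine those with bright tops, terminals and grommets as features.

```bash
python3 - <<'E'
s=open('h.py').read()
s=s.replace("cn=max(cs,key=cv2.contourArea);","cn=np.vstack(cs) if close<0 else max(cs,key=cv2.contourArea);").replace("if close: m","if close>0: m")
open('h.py','w').write(s)
m=open('m.py').read()
i=m.index("items="); j=m.index("ov=")
m=m[:i]+'''yel=lambda r,g,b:(r>75)&(r-b>40)
bright=lambda r,g,b:(np.minimum(np.minimum(r,g),b)>125)
dark2=lambda r,g,b:(np.maximum(np.maximum(r,g),b)<100)
items=dict(toroid=((444,206),20,(141,253),19,yel,0),terms=((447,266),10,(150,206),8,bright,-1),capStop=((389,196),11,(197,237),9,bright,0),
 pad=((262,183),24,(322,244),19,dark2,2),guard=((196,228),17,(362,212),14,org,-1),capSb=((388,198),16,(198,247),16,lambda r,g,b:(b-g>12)&(b-r>12)|bright(r,g,b),3),
 capLb=((445,267),18,(150,216),20,lambda r,g,b:(b-g>12)&(b-r>12)|bright(r,g,b),14))
'''+m[j:]
open('m2.py','w').write(m.replace("ov.png","ov2.png"))
E
python3 m2.py
```

```text
toroid top [443.5 205. ] 564 sc [140.9 254.2] 526 tri [ 0.6014 -0.3564  0.0214] miss 0.0018 box [0.066 0.064] ang e1 -74.0
terms top [447.9 266. ] 40 sc [149.8 201. ] 108 tri [ 0.4494 -0.3546  0.0794] miss 0.0041 box [0.007 0.029] ang e1 2.5
capStop top [389.5 195.3] 118 sc [196.7 238. ] 68 tri [ 0.5959 -0.2198  0.0544] miss 0.0006 box [0.028 0.028] ang e1 -81.2
pad top [261.4 182.6] 603 sc [324.6 249. ] 683 tri [ 0.5972  0.0873 -0.0028] miss 0.0072 box [0.07 0.07] ang e1 -34.6
guard top [195.1 227.6] 485 sc [360.  213.6] 102 tri [0.4593 0.2195 0.0059] miss 0.0044 box [0.053 0.055] ang e1 5.8
capSb top [388.8 196.8] 190 sc [198.1 246.6] 325 tri [ 0.5987 -0.2214  0.0312] miss 0.005 box [0.04  0.035] ang e1 -42.8
capLb top [450.3 266.2] 856 sc [147.7 214.2] 1419 tri [ 0.4544 -0.3695  0.0432] miss 0.0114 box [0.063 0.081] ang e1 -81.3
```

View pics/ov2.png

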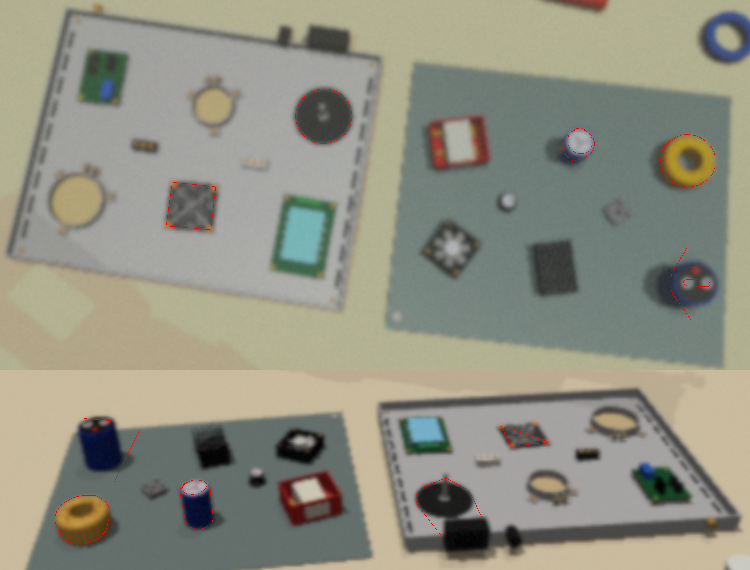

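The overlay now shows good fits for the toroid, the small cap's top, the pad in the top view, and the guard in the top view. The scene-view terminals, pad and guard still need tighter windows. I'll also get the sink and fan edge angles from polygon sides.

```bash
python3 - <<'E'
from h import *
t=load("top0"); s=load("scene0")
bright=lambda r,g,b:(b>115)&(np.maximum(r,g)-b<35)
org2=lambda r,g,b:(r-b>55)&(r>110)
A=blob(t,(447,266),10,bright,-1);B=blob(s,(150,209),7,bright,-1);print("terms",A["c"],B["c"],tri(t,A["c"],s,B["c"]),B["box"].round(1).tolist(),onz(t,A["c"],.068))
A=blob(t,(196,228),17,org,-1);B=blob(s,(362,212),15,org2,-1);print("guard",A["c"],B["c"],tri(t,A["c"],s,B["c"]),B["box"].round(1).tolist(),onz(t,A["c"],.013),np.round([onz(t,x,.013)[:2] for x in A["box"]],4).tolist())
A=blob(t,(262,183),24,lambda r,g,b:np.maximum(np.maximum(r,g),b)<100,2)
im=s["pixels"].astype(int); m=im.max(2)<100
rows=[(y,np.flatnonzero(m[y,300:345])[[0,-1]]+300) for y in range(232,252) if m[y,300:345].any()]
w=[(r[1][1]-r[1][0],r[0],r[1].sum()/2) for r in rows]; wm=max(w); sel=[x for x in w if x[0]>=wm[0]-2]; print(w)
bc=(np.mean([x[2] for x in sel]),np.mean([x[1] for x in sel])); print("pad",A["c"],bc,tri(t,A["c"],s,bc),onz(t,A["c"],.012))
for n,uv,r,cl,z in(("sink",(377,259),22,2,.03),("fan",(325,249),24,5,.022)):
    h=blob(t,uv,r,dark,cl)["hull"]; ap=cv2.approxPolyDP(np.float32(h)[:,None],2.0,True)[:,0]
    P=np.array([onz(t,x,z)[:2] for x in ap]); d=np.roll(P,-1,0)-P
    print(n,P.round(4).tolist(),[(round(np.linalg.norm(v)*1e3),round(np.degrees(np.arctan2(v[1],v[0]))%180,1)) for v in d])
E
```

```text
terms [450.53698974 265.14395508] [149.05216561 204.18126316] (array([ 0.45279753, -0.35971745,  0.07278691]), np.float64(0.009497534344881925)) [[142.5, 202.6999969482422], [156.1999969482422, 201.1999969482422], [156.6999969482422, 205.39999389648438], [142.89999389648438, 206.8000030517578]] [ 0.45404553 -0.36659529  0.068     ]
guard [195.07591045 227.62283141] [361.38828064 211.77656307] (array([0.45895065, 0.22065064, 0.0112932 ]), np.float64(0.00045549931367616414)) [[349.29998779296875, 207.10000610351562], [373.0, 205.0], [374.0, 216.3000030517578], [350.29998779296875, 218.5]] [0.458666   0.22001952 0.013     ] [[0.4309, 0.2445], [0.4837, 0.2499], [0.4865, 0.1957], [0.4337, 0.1908]]
[(np.int64(0), 233, np.float64(322.0)), (np.int64(0), 234, np.float64(322.0)), (np.int64(2), 235, np.float64(322.0)), (np.int64(26), 236, np.float64(313.0)), (np.int64(29), 237, np.float64(314.5)), (np.int64(20), 238, np.float64(321.0)), (np.int64(22), 239, np.float64(321.0)), (np.int64(24), 240, np.float64(321.0)), (np.int64(26), 241, np.float64(321.0)), (np.int64(34), 242, np.float64(318.0)), 
[... 288 characters left out ...]
4(30), 250, np.float64(318.0)), (np.int64(28), 251, np.float64(317.0))]
pad [261.38079308 182.61584693] (np.float64(318.0), np.float64(244.5)) (array([0.59267893, 0.07856311, 0.00930554]), np.float64(0.008007279754135945)) [0.59250673 0.08230233 0.012     ]
sink [[0.4821, -0.2248], [0.4271, -0.2389], [0.4159, -0.1987], [0.4677, -0.1824]] [(57, np.float64(14.5)), (42, np.float64(105.5)), (54, np.float64(17.4)), (45, np.float64(108.7))]
fan [[0.4822, -0.0788], [0.4834, -0.0916], [0.4673, -0.1193], [0.4565, -0.1211], [0.4223, -0.1001], [0.444, -0.06]] [(13, np.float64(95.2)), (32, np.float64(59.9)), (11, np.float64(9.3)), (40, np.float64(148.5)), (46, np.float64(61.6)), (43, np.float64(153.9))]
```

Measured positions so far (m):
- **Mounts:** pad (.5925,.082), small clamp (.584,.217), large clamp (.445,.356), board (.444,.083), guard (.459,.220). Heights agree with the text.
- **Parts:** toroid (.601,-.356), small cap (.596,-.220), sink (.451,-.214) with long axis about 16°, fan (.455,-.092) with a side at about 61°.

The toroid goes first.

Emit:
move_arm(plan=[0.4,-0.9,-0.1,0,0,-0.05,0.8,-1.8,-0.2,0,0,-0.1,1.2,-2.7,-0.3,0,0,-0.15,1.6,-3.6,-0.4,0,0,-0.2,2.0,-4.5,-0.5,0,0,-0.25,2.4,-5.4,-0.6,0,0,-0.3,2.8,-6.3,-0.7,0,0,-0.35,3.2,-7.2,-0.8,0,0,-0.4,3.6,-8.1,-0.9,0,0,-0.45,4.0,-9.0,-1.0,0,0,-0.5], grip=85)

```text
time_s: 1.35
eef_pos: [0.4016, 0.0871, 0.1811]
eef_rot: [0.0, 0.417, 0.909, 0.0]
wrist_force: [1.0, 0.6, 0.2]
opening: 0.998
grasp_force: 0.0
```

Emit:
move_arm(plan=[0.4,-0.9,-0.1,0,0,-0.05,0.8,-1.8,-0.2,0,0,-0.1,1.2,-2.7,-0.3,0,0,-0.15,1.6,-3.6,-0.4,0,0,-0.2,2.0,-4.5,-0.5,0,0,-0.25,2.4,-5.4,-0.6,0,0,-0.3,2.8,-6.3,-0.7,0,0,-0.35,3.2,-7.2,-0.8,0,0,-0.4,3.6,-8.1,-0.9,0,0,-0.45,4.0,-9.0,-1.0,0,0,-0.5])

```text
time_s: 2.6
eef_pos: [0.6016, -0.3626, 0.1304]
eef_rot: [-0.001, 0.629, 0.778, 0.0]
wrist_force: [0.6, 0.6, -0.7]
opening: 0.993
grasp_force: 0.0
```

Emit:
move_arm(plan=[0,0.12,-0.5,0,0,0,0,0.12,-1.1,0,0,0,0,0.12,-1.7,0,0,0,0,0.12,-2.2,0,0,0,0,0.12,-2.5,0,0,0,0,0.12,-2.6,0,0,0,0,0.12,-2.6,0,0,0])

```text
time_s: 3.48
eef_pos: [0.6016, -0.3556, 0.0016]
eef_rot: [0.0, 0.628, 0.778, 0.0]
wrist_force: [-0.0, 0.1, 0.2]
opening: 0.991
grasp_force: 0.0
```

Emit:
move_arm(plan=[0,0,0,0,0,0,0,0,0,0,0,0,0,0,0,0,0,0,0,0,0,0,0,0,0,0,0,0,0,0,0,0,0,0,0,0], grip=45)

```text
time_s: 4.22
eef_pos: [0.6021, -0.3563, 0.0034]
eef_rot: [0.001, 0.628, 0.778, -0.0]
wrist_force: [-2.8, 1.8, 5.6]
opening: 0.705
grasp_force: 64.4
```

Emit:
move_arm(plan=[0,0,0.3,0,0,0,0,0,0.9,0,0,0,0,0,1.6,0,0,0,0,0.4,2.0,0,0,0,0,1.2,2.0,0,0,0,0,2.1,2.0,0,0,0,0,3.0,2.0,0,0,0,0,3.9,2.0,0,0,0,-0.1,4.8,2.0,0,0,0,-0.17,5.7,2.0,0,0,0])

```text
time_s: 5.48
eef_pos: [0.5923, -0.0688, 0.1017]
eef_rot: [-0.0, 0.628, 0.778, 0.0]
wrist_force: [0.8, 1.1, -3.7]
opening: 0.706
grasp_force: 66.5
```

Emit:
move_arm(plan=[0,0.9,0,0,0,0,0,1.7,0,0,0,0,0,2.4,0,0,0,0,0,2.8,0,0,0,0,0,3.0,0,0,0,0,0,3.07,0,0,0,0,0,3.07,0,0,0,0,0,3.07,0,0,0,0])

```text
time_s: 6.48
eef_pos: [0.593, 0.0822, 0.1013]
eef_rot: [0.0, 0.628, 0.778, -0.0]
wrist_force: [0.4, -0.5, -4.0]
opening: 0.704
grasp_force: 66.4
```

```bash
python3 - <<'E'
from h import *
t=snap("top","top1"); s=snap("scene","scene1"); print(ctrl.get_obs()["eef_pos"])
a=t["pixels"][140:240,200:340,::-1]; b=s["pixels"][180:280,260:400,::-1]
cv2.imwrite("pics/c1.png",cv2.resize(np.vstack([a,b]),None,fx=3,fy=3,interpolation=cv2.INTER_CUBIC))
E
```

```text
[0.59297502 0.08235228 0.10128789]
```

View pics/c1.png

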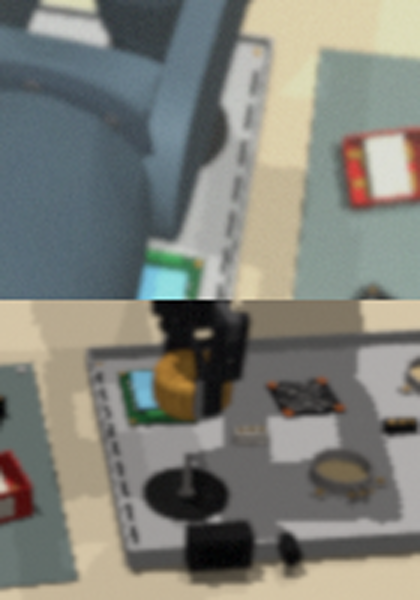

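The scene crop shows the ring held level above the pad, with the bolt at about (322,240). I'll lower it.

Emit:
move_arm(plan=[0,0,-0.3,0,0,0,0,0,-0.7,0,0,0,0,0,-1.1,0,0,0,0,0,-1.4,0,0,0,0,0,-1.6,0,0,0,0,0,-1.7,0,0,0,0,0,-1.76,0,0,0,0,0,-1.8,0,0,0,0,0,-1.8,0,0,0])

```text
time_s: 7.7
eef_pos: [0.5933, 0.0831, 0.0124]
eef_rot: [0.0, 0.628, 0.778, 0.0]
wrist_force: [-2.6, -0.0, 1.6]
opening: 0.702
grasp_force: 67.1
```

Emit:
move_arm(plan=[0,0,0,0,0,0,0,0,0,0,0,0,0,0,0,0,0,0,0,0,0,0,0,0], grip=85)

```text
time_s: 8.2
eef_pos: [0.593, 0.0831, 0.0114]
eef_rot: [0.0, 0.628, 0.778, 0.0]
wrist_force: [0.3, 1.1, 0.2]
opening: 0.995
grasp_force: 0.0
```

Emit:
move_arm(plan=[0,0,0.2,0,0,0,0,0,0.6,0,0,0,0,0,1.2,0,0,0,0,0,2.0,0,0,0,0,-0.5,2.4,0,0,0,0,-1.3,2.4,0,0,0,0,-2.2,2.4,0,0,0,0,-3.2,2.4,0,0,0,0,-4.2,2.4,0,0,0,0,-5.2,2.4,0,0,0])

```text
time_s: 9.45
eef_pos: [0.5932, -0.1787, 0.1333]
eef_rot: [0.001, 0.628, 0.778, 0.0]
wrist_force: [0.2, -0.8, 0.8]
opening: 0.995
grasp_force: 0.0
```

```bash
cat > chk.py <<'E'
from h import *
import sys
t=snap("top",sys.argv[1]+"t"); s=snap("scene",sys.argv[1]+"s")
yel=lambda r,g,b:(r>75)&(r-b>40)
E
cat > k1.py <<'E'
from chk import *
A=blob(t,(262,183),20,yel,0); B=blob(s,(322,240),19,yel,0); print("toroid",A["c"],A["area"],B["c"],B["area"],tri(t,A["c"],s,B["c"]),onz(t,A["c"],.028))
t0=load("top0");s0=load("scene0")
for a,b in(((447.4,266.3),(149.8,207)),((447.0,266.3),(149.8,207.5))): print("capL",tri(t0,a,s0,b),onz(t0,a,.064))
E
python3 k1.py a; python3 -c "
from h import *
t,s=load('at'),load('as')
cv2.imwrite('pics/c2.png',cv2.resize(np.hstack([t['pixels'][150:220,220:310,::-1],load('top0')['pixels'][235:305,400:490,::-1]]),None,fx=4,fy=4,interpolation=cv2.INTER_CUBIC))"
```

```text
toroid [260.32576266 179.61189543] 578.9583333333334 [322.3361237  237.92394457] 487.375 (array([0.59451702, 0.0842265 , 0.03000629]), np.float64(0.00012705601262206419)) [0.59509378 0.08448903 0.028     ]
capL (array([ 0.4508639 , -0.35855542,  0.06234505]), np.float64(0.006523598761832153)) [ 0.45101007 -0.36141258  0.064     ]
capL (array([ 0.45097974, -0.35854764,  0.06077737]), np.float64(0.005979776179033107)) [ 0.45087541 -0.36053528  0.064     ]
```

View pics/c2.png

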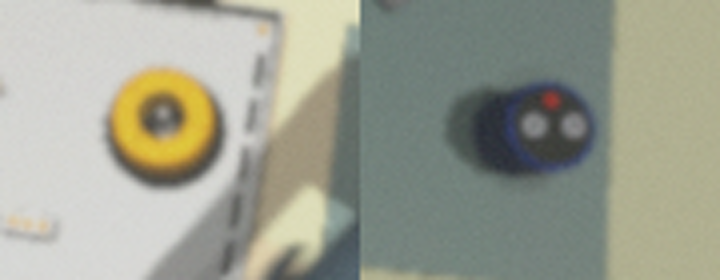

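The top crop shows the ring flat on the pad with the bolt in its hole, measured within 3 mm of the pad's centre. It also gives the large cap's top centre at (447.6,266), so the cap is at (.451,-.360). That's next.

Emit:
move_arm(plan=[-0.4,-0.5,0,0,0,0.15,-0.9,-1.1,0,0,0,0.33,-1.4,-1.8,0,0,0,0.51,-1.9,-2.5,0,0,0,0.69,-2.4,-3.1,0,0,0,0.87,-2.7,-3.5,0,0,0,1.0,-2.83,-3.65,0,0,0,1.05,-2.83,-3.65,-0.3,0,0,1.05,-2.83,-3.65,-0.6,0,0,1.05,-2.83,-3.65,-0.6,0,0,1.05])

```text
time_s: 10.8
eef_pos: [0.4507, -0.3574, 0.0991]
eef_rot: [-0.002, 0.153, 0.988, 0.001]
wrist_force: [0.7, -0.7, -0.6]
opening: 0.992
grasp_force: 0.0
```

Emit:
move_arm(plan=[0,0,-0.5,0,0,0,0,0,-1.1,0,0,0,0,0,-1.5,0,0,0,0,0,-1.65,0,0,0,0,0,-1.65,0,0,0,0,0,-1.65,0,0,0])

```text
time_s: 11.55
eef_pos: [0.452, -0.3601, 0.0199]
eef_rot: [0.001, 0.153, 0.988, -0.001]
wrist_force: [-0.5, -0.4, 0.7]
opening: 0.993
grasp_force: 0.0
```

Emit:
move_arm(plan=[0,0,0,0,0,0,0,0,0,0,0,0,0,0,0,0,0,0,0,0,0,0,0,0,0,0,0,0,0,0,0,0,0,0,0,0], grip=35)

```text
time_s: 12.3
eef_pos: [0.4519, -0.3602, 0.0199]
eef_rot: [0.001, 0.153, 0.988, -0.001]
wrist_force: [-0.1, -0.0, 6.6]
opening: 0.574
grasp_force: 62.0
```

Emit:
move_arm(plan=[0,0,0.3,0,0,0,0,0,0.9,0,0,0,0,0,1.6,0,0,0,0,0.4,2.0,0,0,0,0,1.2,2.0,0,0,0,0,2.1,2.0,0,0,0,0,3.1,2.0,0,0,0,0,4.1,2.0,0,0,0,0,5.1,2.0,0,0,0,-0.12,6.1,2.0,0,0,0])

```text
time_s: 13.55
eef_pos: [0.4452, -0.0528, 0.1194]
eef_rot: [0.0, 0.153, 0.988, 0.0]
wrist_force: [0.0, 0.6, -2.1]
opening: 0.576
grasp_force: 62.4
```

Emit:
move_arm(plan=[0,1.0,0,0,0,0,0,2.0,0,0,0,0,0,3.0,0,0,0,0,0,4.0,0,0,0,0,0,5.0,0,0,0,0,0,6.0,0,0,0,0,0,7.0,0,0,0,0,0,7.7,0,0,0,0,0,8.1,0,0,0,0,0,8.22,0,0,0,0])

```text
time_s: 14.8
eef_pos: [0.4451, 0.3571, 0.1189]
eef_rot: [-0.0, 0.153, 0.988, -0.0]
wrist_force: [0.2, 0.6, -2.3]
opening: 0.569
grasp_force: 62.5
```

```bash
python3 - <<'E'
from h import *
t=snap("top","top3"); s=snap("scene","scene3"); p=ctrl.get_obs()["eef_pos"]; print(p)
for z in(.013+.1,.073+.1): print(px(s,[.445,.356,z]))
print("seat",px(s,[.445,.356,.011]))
cv2.imwrite("pics/c3.png",cv2.resize(s["pixels"][110:260,330:480,::-1],None,fx=4,fy=4,interpolation=cv2.INTER_CUBIC))
E
```

```text
[0.44528686 0.35619609 0.11873049]
[412.51823819 174.55732509]
[416.30890091 154.21596305]
seat [406.56581789 206.49905803]
```

View pics/c3.png

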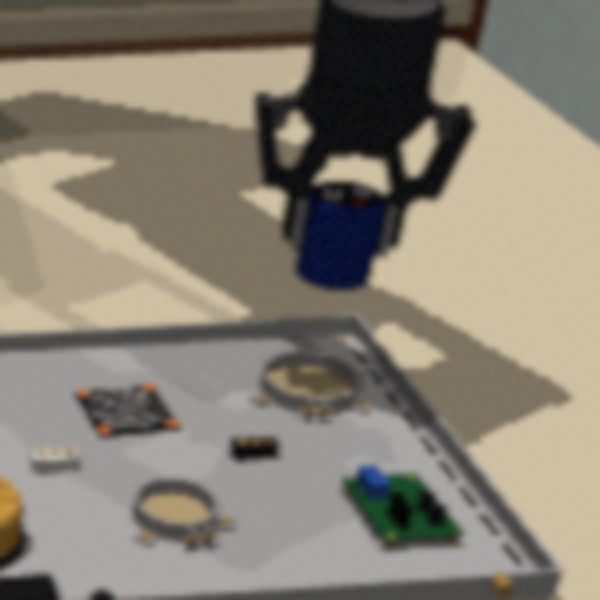

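The scene crop shows the cap held upright, its bottom centre near (413,178), above the ring clamp centred at (407,205). It sits about 2 mm too far in +y, so I'll correct slightly and lower.

Emit:
move_arm(plan=[0,-0.03,-0.4,0,0,0,0,-0.03,-0.8,0,0,0,0,-0.03,-1.1,0,0,0,0,-0.03,-1.35,0,0,0,0,-0.03,-1.5,0,0,0,0,-0.03,-1.62,0,0,0,0,-0.03,-1.72,0,0,0,0,-0.03,-1.79,0,0,0,0,-0.03,-1.82,0,0,0,0,-0.03,-1.82,0,0,0])

```text
time_s: 16.15
eef_pos: [0.4456, 0.3552, 0.028]
eef_rot: [0.0, 0.153, 0.988, 0.0]
wrist_force: [0.1, 0.1, -1.5]
opening: 0.571
grasp_force: 62.5
```

Emit:
move_arm(plan=[0,0,-0.01,0,0,0,0,0,-0.01,0,0,0,0,0,-0.01,0,0,0,0,0,-0.01,0,0,0], grip=75)

```text
time_s: 16.65
eef_pos: [0.4455, 0.3551, 0.0274]
eef_rot: [0.0, 0.153, 0.988, 0.0]
wrist_force: [1.1, -0.6, 0.2]
opening: 0.881
grasp_force: 0.0
```

Emit:
move_arm(plan=[0,0,0.2,0,0,0,0,0,0.6,0,0,0,0,0,1.2,0,0,0,0,0,1.9,0,0,0,0.1,-0.5,2.1,0,0,0,0.4,-1.4,2.1,0,0,0,0.7,-2.4,2.1,0,0,0,1.0,-3.4,2.1,0,0,0,1.3,-4.4,2.1,0,0,0,1.6,-5.4,2.1,0,0,0])

```text
time_s: 17.9
eef_pos: [0.5263, 0.0835, 0.1343]
eef_rot: [0.001, 0.153, 0.988, 0.0]
wrist_force: [-0.5, -0.1, 0.9]
opening: 0.881
grasp_force: 0.0
```

Emit:
move_arm(plan=[0.3,-1.0,0,0,0,0,0.6,-2.0,0,0,0,0,0.9,-3.0,0,0,0,0,1.1,-4.0,0,0,0,0,1.3,-5.0,0,0,0,0,1.4,-5.7,0,0,0,0,1.42,-6.09,0,0,0,0,1.42,-6.09,0,0,0,0])

```text
time_s: 18.9
eef_pos: [0.5964, -0.2202, 0.1331]
eef_rot: [0.0, 0.154, 0.988, -0.0]
wrist_force: [-0.1, -0.7, -0.1]
opening: 0.877
grasp_force: 0.0
```

```bash
cat > k2.py <<'E'
from chk import *
bright=lambda r,g,b:(np.minimum(np.minimum(r,g),b)>125)
print(ctrl.get_obs()["eef_pos"])
blue=lambda r,g,b:(b-g>12)&(b-r>12)
B=blob(s,(410,190),22,blue,3); print("capL body scene",B["c"],B["area"],"exp",px(s,[.445,.356,.041]), "bbox",B["hull"].min(0),B["hull"].max(0))
print("exp bottom/top",px(s,[.445,.356,.011]),px(s,[.445,.356,.071]))
cv2.imwrite("pics/c4.png",cv2.resize(np.hstack([t["pixels"][190:260,100:180,::-1],s["pixels"][170:240,370:450,::-1]]),None,fx=4,fy=4,interpolation=cv2.INTER_CUBIC))
E
python3 k2.py b
```

```text
[ 0.59621063 -0.21812567  0.1325478 ]
capL body scene [408.80141193 198.04584475] 358.27777777777777 exp [408.25630786 197.42759189] bbox [398.75       187.58333333] [419.58333333 208.58333333]
exp bottom/top [406.56581789 206.49905803] [409.99596109 188.09230707]
```

View pics/c4.png

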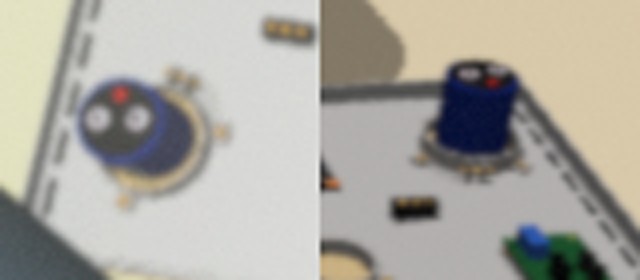

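The crop shows the large cap upright inside the ring, its top centre at (129.9,220) in the top view. I'll grasp the small cap.

Emit:
move_arm(plan=[0,0,-0.5,0,0,0,0,0,-1.1,0,0,0,0,0,-1.7,0,0,0,0,0,-2.1,0,0,0,0,0,-2.27,0,0,0,0,0,-2.27,0,0,0,0,0,-2.27,0,0,0])

```text
time_s: 19.88
eef_pos: [0.5972, -0.2198, 0.02]
eef_rot: [0.001, 0.153, 0.988, -0.0]
wrist_force: [-0.1, -0.3, 0.2]
opening: 0.878
grasp_force: 0.0
```

Emit:
move_arm(plan=[0,0,0,0,0,0,0,0,0,0,0,0,0,0,0,0,0,0,0,0,0,0,0,0,0,0,0,0,0,0,0,0,0,0,0,0,0,0,0,0,0,0], grip=20)

```text
time_s: 20.75
eef_pos: [0.597, -0.2198, 0.0196]
eef_rot: [0.001, 0.153, 0.988, -0.0]
wrist_force: [1.0, 0.7, 5.7]
opening: 0.396
grasp_force: 60.0
```

```bash
python3 -c "
from h import *
t=load('bt'); print('capL top',onz(t,(129.9,220.1),.071))"
```

```text
capL top [0.44511549 0.35437295 0.071     ]
```

Emit:
move_arm(plan=[0,0,0.3,0,0,0,0,0,0.9,0,0,0,0,0,1.6,0,0,0,0,0.4,2.0,0,0,0,0,1.2,2.0,0,0,0,0,2.1,2.0,0,0,0,0,3.0,2.0,0,0,0,0,4.0,2.0,0,0,0,-0.1,5.0,2.0,0,0,0,-0.23,6.0,2.0,0,0,0])

```text
time_s: 22.0
eef_pos: [0.5844, 0.0822, 0.1193]
eef_rot: [0.0, 0.153, 0.988, 0.0]
wrist_force: [0.5, 0.3, -0.2]
opening: 0.391
grasp_force: 59.6
```

Emit:
move_arm(plan=[0,0.9,0,0,0,0,0,1.7,0,0,0,0,0,2.3,0,0,0,0,0,2.65,0,0,0,0,0,2.72,0,0,0,0,0,2.72,0,0,0,0,0,2.72,0,0,0,0])

```text
time_s: 22.88
eef_pos: [0.585, 0.2155, 0.1187]
eef_rot: [-0.0, 0.154, 0.988, -0.0]
wrist_force: [0.3, -0.3, 0.2]
opening: 0.394
grasp_force: 59.7
```

```bash
python3 - <<'E'
from h import *
s=snap("scene","scene4"); print(ctrl.get_obs()["eef_pos"])
blue=lambda r,g,b:(b-g>12)&(b-r>12)
e=[px(s,[.5844,.2173,z]) for z in(.103,.128,.153)]; print("exp",np.round(e,1))
B=blob(s,e[1],18,blue,3); h=B["hull"]; print(B["c"],B["area"],h.min(0),h.max(0))
lo=h[h[:,1]>h[:,1].max()-3]; print("low cols",lo.min(0),lo.max(0))
E
```

```text
[0.58506147 0.21549481 0.11879259]
exp [[377.6 207.5]
 [378.9 198.5]
 [380.2 189.3]]
[378.6901026  200.63362242] 277.05555555555554 [370.91666667 190.58333333] [387.08333333 211.25      ]
low cols [371.41666667 208.91666667] [383.91666667 211.25      ]
```

Aligned within half a pixel. I'll lower it.

Emit:
move_arm(plan=[0,0,-0.4,0,0,0,0,0,-0.8,0,0,0,0,0,-1.1,0,0,0,0,0,-1.35,0,0,0,0,0,-1.5,0,0,0,0,0,-1.62,0,0,0,0,0,-1.72,0,0,0,0,0,-1.79,0,0,0,0,0,-1.83,0,0,0,0,0,-1.83,0,0,0])

```text
time_s: 24.18
eef_pos: [0.5851, 0.2167, 0.0276]
eef_rot: [0.0, 0.153, 0.988, 0.0]
wrist_force: [0.3, -0.0, 2.6]
opening: 0.397
grasp_force: 59.9
```

Emit:
move_arm(plan=[0,0,0,0,0,0,0,0,0,0,0,0,0,0,0,0,0,0,0,0,0,0,0,0], grip=65)

```text
time_s: 24.68
eef_pos: [0.5849, 0.2166, 0.0273]
eef_rot: [0.0, 0.153, 0.988, -0.0]
wrist_force: [0.0, 0.1, -0.2]
opening: 0.761
grasp_force: 0.0
```

Emit:
move_arm(plan=[0,0,0.2,0,0,0,0,0,0.6,0,0,0,0,0,1.2,0,0,0,0,0,1.9,0,0,0,-0.1,-0.5,2.1,0,0,0.05,-0.4,-1.4,2.1,0,0,0.12,-0.7,-2.3,2.1,0,0,0.19,-1.0,-3.2,2.1,0,0,0.26,-1.3,-4.1,2.1,0,0,0.33,-1.6,-5.0,2.1,0,0,0.4])

```text
time_s: 25.92
eef_pos: [0.505, -0.0349, 0.1342]
eef_rot: [0.001, -0.047, 0.999, -0.001]
wrist_force: [1.4, -0.2, -0.5]
opening: 0.761
grasp_force: 0.0
```

Emit:
move_arm(plan=[-0.3,-0.9,0,0,0,0.07,-0.6,-1.8,0,0,0,0.14,-0.9,-2.7,0,0,0,0.19,-1.09,-3.3,0,0,0,0.19,-1.09,-3.58,0,0,0,0.19,-1.09,-3.58,0,0,0,0.19,-1.09,-3.58,0,0,0,0.19])

```text
time_s: 26.8
eef_pos: [0.4507, -0.2114, 0.1325]
eef_rot: [0.0, -0.141, 0.99, 0.0]
wrist_force: [-0.1, 0.8, -0.2]
opening: 0.76
grasp_force: 0.0
```

```bash
cat > k3.py <<'E'
from chk import *
print(ctrl.get_obs()["eef_pos"])
bright=lambda r,g,b:(np.minimum(np.minimum(r,g),b)>125)
e=px(s,[.5844,.2173,.036]);B=blob(s,e,17,lambda r,g,b:(b-g>12)&(b-r>12),3); print("capS body sc",B["c"],"exp",e,B["hull"].min(0),B["hull"].max(0))
p=s["pixels"]; v=s
cv2.imwrite("pics/c5.png",cv2.resize(np.vstack([np.hstack([t["pixels"][150:220,180:260,::-1],s["pixels"][200:270,335:415,::-1]]),np.hstack([t["pixels"][220:290,340:420,::-1],s["pixels"][180:250,165:245,::-1]])]),None,fx=4,fy=4,interpolation=cv2.INTER_CUBIC))
E
python3 k3.py c
```

```text
[ 0.45064566 -0.21121734  0.13228164]
capS body sc [374.77685375 230.02829979] exp [374.4069706  230.25381211] [367.41666667 219.91666667] [382.91666667 240.25      ]
```

View pics/c5.png

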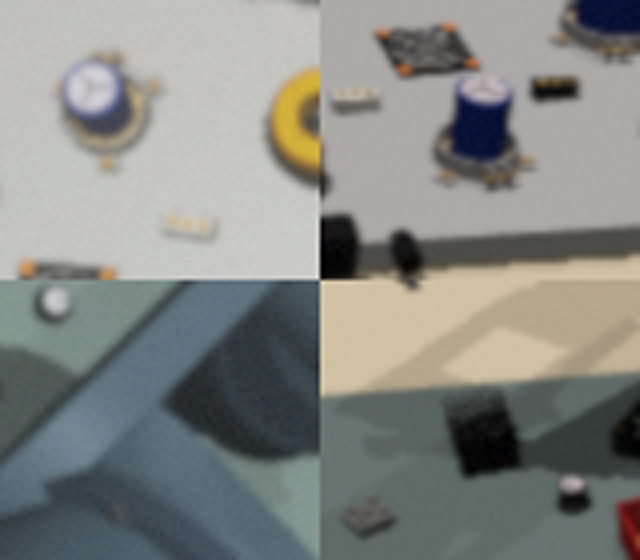

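The crop shows the small cap upright in its ring, and the sink untouched. I'll grasp the sink.

Emit:
move_arm(plan=[0,0,-0.5,0,0,0,0,0,-1.1,0,0,0,0,0,-1.7,0,0,0,0,0,-2.2,0,0,0,0,0,-2.45,0,0,0,0,0,-2.55,0,0,0,0,0,-2.55,0,0,0])

```text
time_s: 27.78
eef_pos: [0.4507, -0.2124, 0.0052]
eef_rot: [0.0, -0.141, 0.99, -0.0]
wrist_force: [-0.3, -0.1, 0.4]
opening: 0.758
grasp_force: 0.0
```

Emit:
move_arm(plan=[0,0,0,0,0,0,0,0,0,0,0,0,0,0,0,0,0,0,0,0,0,0,0,0,0,0,0,0,0,0,0,0,0,0,0,0], grip=30)

```text
time_s: 28.52
eef_pos: [0.4513, -0.2132, 0.006]
eef_rot: [0.001, -0.141, 0.99, -0.001]
wrist_force: [-0.7, -0.0, 6.0]
opening: 0.46
grasp_force: 61.4
```

Emit:
move_arm(plan=[0,0,0.3,0,0,0,0,0,0.9,0,0,0,0,0,1.6,0,0,0,0,0.4,2.0,0,0,0,0,1.2,2.0,0,0,-0.08,0,2.1,2.0,0,0,-0.16,-0.05,3.0,2.0,0,0,-0.24,-0.1,3.9,2.0,0,0,-0.3,-0.13,4.8,2.0,0,0,-0.3,-0.13,5.5,2.0,0,0,-0.3])

```text
time_s: 29.78
eef_pos: [0.4434, 0.0643, 0.1056]
eef_rot: [0.0, 0.009, 1.0, 0.0]
wrist_force: [0.1, 0.2, 0.2]
opening: 0.456
grasp_force: 60.5
```

Emit:
move_arm(plan=[0,0.3,0,0,0,0,0,0.38,0,0,0,0,0,0.38,0,0,0,0,0,0.38,0,0,0,0])

```text
time_s: 30.28
eef_pos: [0.444, 0.0807, 0.1048]
eef_rot: [-0.0, 0.01, 1.0, -0.0]
wrist_force: [0.0, -0.1, -0.1]
opening: 0.46
grasp_force: 60.6
```

```bash
python3 - <<'E'
from h import *
s=snap("scene","scene5"); print(ctrl.get_obs()["eef_pos"])
cv2.imwrite("pics/c6.png",cv2.resize(s["pixels"][160:235,270:370,::-1],None,fx=8,fy=8,interpolation=cv2.INTER_CUBIC))
for dx in(.03,-.03):
  for dy in(.02,-.02):
    for z in (.103,.133): print(dx,dy,z,((px(s,[.4437+dx,.0826+dy,z])-[270,160]+.5)*8).round(0))
E
```

```text
[0.44398333 0.08073106 0.10477282]
0.03 0.02 0.103 [421. 228.]
0.03 0.02 0.133 [425. 147.]
0.03 -0.02 0.103 [300. 234.]
0.03 -0.02 0.133 [303. 153.]
-0.03 0.02 0.103 [389. 144.]
-0.03 0.02 0.133 [393.  66.]
-0.03 -0.02 0.103 [274. 150.]
-0.03 -0.02 0.133 [276.  72.]
```

View pics/c6.png

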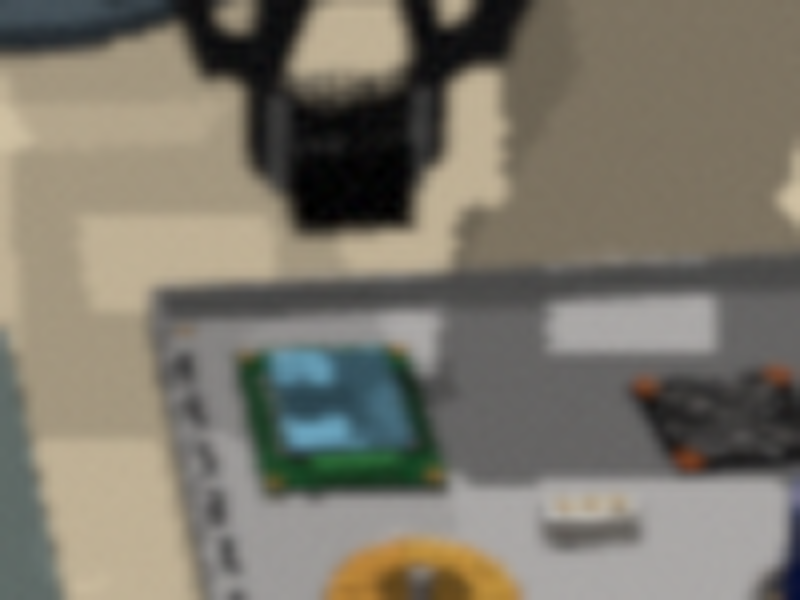

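The crop shows the sink held level and square. Its front bottom corners are at crop (296,228) and (411,226), against (300,234) and (421,228) expected, so about 2 mm short in y. I'll correct that and lower.

Emit:
move_arm(plan=[0.02,0.03,-0.4,0,0,0,0.02,0.03,-0.8,0,0,0,0.02,0.03,-1.1,0,0,0,0.02,0.03,-1.3,0,0,0,0.02,0.03,-1.45,0,0,0,0.02,0.03,-1.55,0,0,0,0.02,0.03,-1.61,0,0,0,0.02,0.03,-1.63,0,0,0,0.02,0.03,-1.63,0,0,0])

```text
time_s: 31.45
eef_pos: [0.4451, 0.0831, 0.024]
eef_rot: [0.0, 0.009, 1.0, -0.0]
wrist_force: [-2.7, 0.1, 6.1]
opening: 0.46
grasp_force: 61.3
```

Emit:
move_arm(plan=[0,0,0,0,0,0,0,0,0,0,0,0,0,0,0,0,0,0,0,0,0,0,0,0], grip=60)

```text
time_s: 31.95
eef_pos: [0.4449, 0.0831, 0.0232]
eef_rot: [-0.0, 0.009, 1.0, 0.0]
wrist_force: [-0.3, 0.5, -0.2]
opening: 0.701
grasp_force: 0.0
```

Emit:
move_arm(plan=[0,0,0.2,0,0,0,0,0,0.6,0,0,0,0,0,1.2,0,0,0,0,0,1.9,0,0,0,0.1,-0.5,2.2,0,0,-0.1,0.22,-1.4,2.2,0,0,-0.25,0.22,-2.3,2.2,0,0,-0.4,0.22,-3.2,2.2,0,0,-0.48,0.22,-3.49,2.2,0,0,-0.48,0.22,-3.49,2.2,0,0,-0.48], grip=80)

```text
time_s: 33.2
eef_pos: [0.4559, -0.0918, 0.1336]
eef_rot: [0.0, 0.247, 0.969, 0.0]
wrist_force: [-0.4, 1.2, -0.0]
opening: 0.938
grasp_force: 0.0
```

Emit:
move_arm(plan=[0,0,-0.5,0,0,0,0,0,-1.1,0,0,0,0,0,-1.7,0,0,0,0,0,-2.2,0,0,0,0,0,-2.5,0,0,0,0,0,-2.61,0,0,0,0,0,-2.61,0,0,0])

```text
time_s: 34.08
eef_pos: [0.4561, -0.0911, 0.0031]
eef_rot: [0.0, 0.246, 0.969, 0.0]
wrist_force: [-0.0, 0.1, 0.5]
opening: 0.939
grasp_force: 0.0
```

Emit:
move_arm(plan=[0,0,0,0,0,0,0,0,0,0,0,0,0,0,0,0,0,0,0,0,0,0,0,0,0,0,0,0,0,0,0,0,0,0,0,0], grip=40)

```text
time_s: 34.83
eef_pos: [0.4568, -0.0918, 0.0039]
eef_rot: [0.001, 0.246, 0.969, -0.0]
wrist_force: [-2.0, 0.8, 5.8]
opening: 0.573
grasp_force: 62.5
```

Emit:
move_arm(plan=[0,0,0.3,0,0,0,0,0,0.9,0,0,0,0,0,1.6,0,0,0,0,0.4,2.0,0,0,0.06,0,1.2,2.0,0,0,0.16,0,2.1,2.0,0,0,0.26,0.07,3.0,2.0,0,0,0.36,0.07,3.9,2.0,0,0,0.46,0.07,4.8,2.0,0,0,0.55,0.07,5.5,2.0,0,0,0.57])

```text
time_s: 36.08
eef_pos: [0.4594, 0.1854, 0.104]
eef_rot: [0.001, -0.037, 0.999, 0.0]
wrist_force: [0.4, 0.1, -0.5]
opening: 0.568
grasp_force: 61.9
```

Emit:
move_arm(plan=[0,0.5,0,0,0,0,0,0.7,0,0,0,0,0,0.7,0,0,0,0,0,0.7,0,0,0,0])

```text
time_s: 36.58
eef_pos: [0.4594, 0.2178, 0.1029]
eef_rot: [-0.0, -0.036, 0.999, -0.0]
wrist_force: [0.3, 0.2, -0.3]
opening: 0.568
grasp_force: 62.0
```

```bash
python3 - <<'E'
from h import *
s=snap("scene","scene6"); print(ctrl.get_obs()["eef_pos"])
t0=load("top0")
P=[onz(t0,blob(t0,(100+x/3.75,125+y/3.75),4,org2 if 0 else (lambda r,g,b:(r-b>50)),0)["c"],.013)[:2] for x,y in((326,345),(401,352),(392,427),(315,421))]
P=np.array(P); d=np.roll(P,-1,0)-P; print(P.round(4).tolist(),P.mean(0),[(round(np.linalg.norm(v)*1e3),round((np.degrees(np.arctan2(v[1],v[0]))+45)%90-45,1)) for v in d])
e=px(s,[.4589,.2203,.113]); B=blob(s,e,17,lambda r,g,b:np.maximum(np.maximum(r,g),b)<75,3); print("fan",B["c"],"exp",e,B["hull"].min(0),B["hull"].max(0))
c,sn=np.cos(.075),np.sin(.075)
print([px(s,[.4589+c*a-sn*b,.2203+sn*a+c*b,.103]).round(1).tolist() for a in(.025,-.025) for b in(.025,-.025)])
h=B["hull"]; print(h[h[:,1]>h[:,1].max()-1.5].round(1).tolist())
E
```

```text
[0.45949258 0.21767222 0.10288993]
[[0.4817, 0.2457], [0.4844, 0.1973], [0.4365, 0.1939], [0.4334, 0.2426]] [0.45900768 0.21987984] [(49, np.float64(3.2)), (48, np.float64(4.0)), (49, np.float64(3.6)), (48, np.float64(3.8))]
fan [364.55754087 173.45281888] exp [364.90051317 179.59626788] [346.58333333 161.58333333] [380.41666667 188.25      ]
[[376.9, 186.5], [358.7, 188.2], [370.1, 177.9], [352.5, 179.5]]
[[375.4, 186.9], [374.9, 187.1], [373.8, 187.2], [367.9, 187.9], [365.2, 188.1], [362.4, 188.2], [359.6, 188.2], [359.1, 188.1], [358.6, 187.8]]
```

Guard yaw is 3.7°, its centre (.459,.220), and the held fan's lower corners match within a pixel. I'll lower it.

Emit:
move_arm(plan=[0,0.02,-0.4,0,0,0,0,0.02,-0.8,0,0,0,0,0.02,-1.15,0,0,0,0,0.02,-1.4,0,0,0,0,0.02,-1.58,0,0,0,0,0.02,-1.69,0,0,0,0,0.02,-1.76,0,0,0,0,0.02,-1.79,0,0,0,0,0.02,-1.79,0,0,0])

```text
time_s: 37.75
eef_pos: [0.4595, 0.2197, 0.0139]
eef_rot: [0.0, -0.036, 0.999, -0.0]
wrist_force: [-2.2, -0.6, 5.0]
opening: 0.57
grasp_force: 62.4
```

Contact, 10 mm above the grasp height as expected. I'll release and move clear, back toward the start.

Emit:
move_arm(plan=[0,0,0,0,0,0,0,0,0,0,0,0,0,0,0,0,0,0,0,0,0,0,0,0], grip=75)

```text
time_s: 38.25
eef_pos: [0.4594, 0.2196, 0.0133]
eef_rot: [0.0, -0.036, 0.999, 0.0]
wrist_force: [-0.5, 0.1, 0.3]
opening: 0.875
grasp_force: 0.0
```

Emit:
move_arm(plan=[0,0,0.2,0,0,0,0,0,0.6,0,0,0,0,0,1.2,0,0,0,0,0,1.9,0,0,0,0,0,2.7,0,0,0,-0.4,0.5,3.4,0,0,0,-1.0,1.2,4.0,0,0,0,-1.7,2.0,4.2,0,0,0,-2.4,2.8,4.2,0,0,0,-3.0,3.6,4.2,0,0,0])

```text
time_s: 39.5
eef_pos: [0.3081, 0.4008, 0.2245]
eef_rot: [0.001, -0.036, 0.999, 0.001]
wrist_force: [0.2, -0.5, 0.4]
opening: 0.878
grasp_force: 0.0
```

Emit:
move_arm(plan=[-0.6,0.8,0,0,0,0,-1.2,1.6,0,0,0,0,-1.7,2.3,0,0,0,0,-2.0,2.7,0,0,0,0,-2.0,2.7,0,0,0,0,-2.0,2.7,0,0,0,0])

```text
time_s: 40.25
eef_pos: [0.2096, 0.534, 0.2235]
eef_rot: [0.0, -0.036, 0.999, -0.0]
wrist_force: [-0.2, 0.6, -0.1]
opening: 0.877
grasp_force: 0.0
```

```bash
cat > k4.py <<'E'
from chk import *
def ed(b,z):
    P=np.array([onz(t,x,z)[:2] for x in b["box"]]); d=np.diff(P,axis=0)
    return [(round(np.linalg.norm(v)*1e3),round((np.degrees(np.arctan2(v[1],v[0]))+45)%90-45,1)) for v in d[:2]]
for n,c,f,z in(("sink",[.4437,.0826,.036],dark,.05),("fan",[.459,.22,.023],dark,.033)):
    A=blob(t,px(t,c),21,f,4); B=blob(s,px(s,c),17,f,4); print(n,A["c"].round(1),int(A["area"]),tri(t,A["c"],s,B["c"]),onz(t,A["c"],c[2]).round(4),ed(A,z))
A=blob(t,(262,183),20,yel,0); print("toroid",onz(t,A["c"],.028))
A=blob(t,px(t,[.5844,.2173,.061]),8,lambda r,g,b:(b-r<40)&(r>110),0); print("capS",A["area"],onz(t,A["c"],.061))
cv2.imwrite("pics/c7.png",np.vstack([cv2.resize(t["pixels"][125:285,100:300,::-1],(750,600))[::2],cv2.resize(s["pixels"][180:270,285:465,::-1],(750,300),interpolation=cv2.INTER_CUBIC)]))
E
python3 k4.py d
```

```text
sink [249.1 241.5] 502 (array([0.44341119, 0.08451177, 0.02693264]), np.float64(0.0030871580312646354)) [0.4424 0.0851 0.036 ] [(64, np.float64(-1.6)), (43, np.float64(-3.0))]
fan [195.2 227.6] 472 (array([0.45835486, 0.21998259, 0.01754347]), np.float64(0.0023751168432043605)) [0.4574 0.2175 0.023 ] [(52, np.float64(6.4)), (55, np.float64(3.5))]
toroid [0.59529245 0.08458773 0.028     ]
capS 229.2777777777778 [0.58780143 0.22147559 0.061     ]
```

View pics/c7.png

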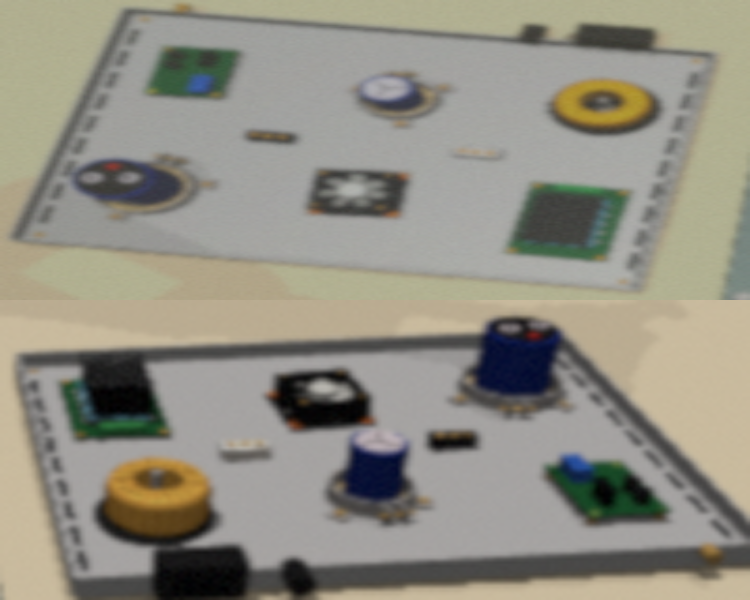

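The final crop shows all five seated and upright. A strip of light blue pad is still visible on the sink's right (-y) side, so I'll measure that offset, and the small cap's top.

```bash
python3 - <<'E'
from h import *
for nm in("dt","ds"):
    c=load(nm); f=lambda n:load(n)
    p=c["pixels"].astype(int); r,g,b=p[...,0],p[...,1],p[...,2]
    cy=(b-r>25)&(b>g-10)&(b>70); dk=p.max(2)<70
    print(nm)
    for x in(.425,.435,.445,.455,.465,.47):
        ys=np.arange(.03,.14,.0005); q=np.array([px(c,[x,y,.021]) for y in ys])
        smp=cv2.remap(c["pixels"],np.float32(q[:,:1]),np.float32(q[:,1:]),cv2.INTER_CUBIC)[:,0].astype(int)
        R_,G,B=smp.T; m=(B-R_>25)&(B>90); d=smp.max(1)<70
        e=lambda k:ys[k][[0,-1]].round(4) if k.any() else None
        print(x,"cyan",e(m),"dark",e(d))
t=load("bt"); print("capS",onz(load("ct"),(202.9,171.6),.061))
t0=load("top0"); A=blob(t0,(251,243),22,cyan,0); print("pad box",np.round([onz(t0,x,.021)[:2] for x in A["box"]],4).tolist(),onz(t0,A["c"],.021))
E
```

```text
dt
0.425 cyan [0.062  0.0645] dark [0.0695 0.1035]
0.435 cyan [0.0625 0.064 ] dark [0.0695 0.105 ]
0.445 cyan [0.061 0.064] dark [0.0705 0.106 ]
0.455 cyan [0.0605 0.064 ] dark [0.068  0.1045]
0.465 cyan None dark [0.067  0.1035]
0.47 cyan [0.06   0.0635] dark [0.0685 0.1025]
ds
0.425 cyan None dark [0.0655 0.1105]
0.435 cyan [0.061  0.0645] dark [0.0665 0.11  ]
0.445 cyan [0.061 0.063] dark [0.0655 0.109 ]
0.455 cyan [0.061  0.0635] dark [0.0655 0.109 ]
0.465 cyan [0.06   0.0625] dark [0.065  0.1085]
0.47 cyan None dark [0.0655 0.1085]
capS [0.5845473  0.21640251 0.061     ]
pad box [[0.4136, 0.1037], [0.4757, 0.1026], [0.474, 0.0608], [0.412, 0.0624]] [0.44354584 0.08245253 0.021     ]
```

The sink is about 3 mm off centre in y, well inside 10 mm. The other four are within about 3 mm. I'm handing in.

```bash
python3 -c "
from bench import ctrl
print(ctrl.hand_in())"
```

```text
the job is handed in; nothing more can be done
None
```

I seated all five parts on their mounts, let go of them and handed the job in at about 40 s; by camera each part is within about 3 mm of its mount's centre, but the hand-in returned no verdict.

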